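# Close a two-part press mould on the spring scale and hold it pressed

## Task

Close the clay-lined plaster press mould on the spring scale, which shows how hard it is pressed: set the lower half (brass dowels up) flat in the middle of the pan and let go, then fit the upper half over the dowels, blue mark above blue mark, until the seam is shut. Finish still gripping the upper half and pressing it down so that the pointer rests in the green band while the seam knits; press on the mould only, not on the pan, and never drive the pointer to the red line. Leave the slip tub, spray flask, loop tool and clay lump where they are.

Things in the scene. Friction and masses are not known exactly. Their poses are not given: they have to be found in the camera images.
- lower_half: lower mould half: off-white plaster block 108x56x32 mm (x,y,z), 0.2-0.32 kg; origin centre of underside, z up. Top (seam) face: house-shaped clay-lined hollow, 2 brass dowels 10 mm tall (9 mm thick for 5 mm, then tapering to 5) at (+42,+16) and (-42,-8) mm; blue line at the +x end. Starts on the board's battens, underside at z 17 mm, yaw 0.2 to 0.8 rad
- upper_half: upper mould half: plain off-white plaster block 108x56x32 mm, 0.19-0.29 kg; origin centre of underside (seam face), z up. Sockets 11 mm wide, 13 deep below at (+42,+16), (-42,-8) mm: shut, it sits 32 mm above the lower half, axes parallel. Blue line on top at the +x end. Starts seam down on the battens, underside at z 17 mm, yaw 0.2 to 0.8 rad
- scale: cream spring scale, fixed: housing 172x128x50 mm, origin on the table below the pan's middle, z up; the sloping round dial faces its -x (towards the robot), x from -108 to -56 mm
- pan_centre (a point): centre of the top face of the scale's round aluminium pan, 128 mm across, flat, with two engraved rings; 80 mm above the table when empty; moves down with the load
- pan (a joint): how far the pan has sunk, m: 0 empty, 1 mm per newton of load (damped spring), stop at 0.022. Pointer at the top at 0, clockwise 0.25 rad per mm; green band 0.011 to 0.016, red line 0.020. The weight of the halves counts (about 2.6 and 2.4 mm)
- ware_board: plywood ware board 130x262x9 mm (x,y,z), fixed, origin centre of underside; carries both halves, side by side 120 mm apart along its y, either one on the left, on two battens 8 mm high, 18 mm wide along its y at x = -40 and +40 mm
- slip_tub: plastic beaker of clay slip with a brush in it, 80x100x124 mm, origin under it; leave alone
- spray_flask: pale blue water sprayer 62x75x158 mm, origin under it; stands beyond the scale; leave alone
- loop_tool: wooden loop tool 13x163x11 mm lying on the table beyond the board, origin under its middle; leave alone
- clay_lump: rough brown clay lump 47x51x40 mm on the table, origin under it; leave alone
Not all that is in view belongs to the job. Leave any orange look-alike of the lower_half alone. Leave any turquoise look-alike of the upper_half alone.

How it is judged (in metres and radians):
On the way, in this order (a step that is already met when the one before it is completed fails the run):
1. the lower half stands flat in the middle of the scale pan (within 12 mm), released and at rest (horizontal distance between lower_half and pan_centre below 0.012 m and z of lower_half in the frame of pan_centre between -0.003 and 0.003 m and angle between lower_half's own z axis and vertical below 0.05 rad and linear speed of lower_half below 0.02 m/s and contact force between lower_half and scale above 1 N and contact force between the fingers and lower_half below 0.2 N), for 0.2 s.
2. the upper half sits on the dowels with the seam shut (z of upper_half in the frame of lower_half between 0.03 and 0.034 m and horizontal distance between upper_half and lower_half below 0.003 m and angle between the x axis of upper_half and the x axis of lower_half, either way round below 0.05 rad), for 0.1 s.
At the end, for the whole second after the job is handed in: still gripped and pressed down: upper half on the dowels, seam shut (32 mm +-2 above the lower, 3 mm sideways, 0.05 rad), lower half flat within 15 mm of the pan centre, pan steady at 11 to 16 mm (green), over 5 N through the seam, scale not touched by the robot (all of step 2 and horizontal distance between lower_half and pan_centre below 0.015 m and z of lower_half in the frame of pan_centre between -0.003 and 0.003 m and angle between lower_half's own z axis and vertical below 0.05 rad and value of joint pan between 0.011 and 0.016 m and contact force between upper_half and lower_half above 5 N and contact force between the fingers and upper_half above 3 N and contact force between each of the arm, the fingers and scale below 0.5 N and linear speed of upper_half below 0.02 m/s); the arm keeps its last pose, push and grip.
It fails at once if the pointer reaches the red line (pan pressed down 20 mm) (value of joint pan above 0.02 m).
It fails at once if the slip tub is moved by more than 15 mm (distance of slip_tub from where it was at the start of the episode above 0.015 m).
It fails at once if the spray flask is moved by more than 15 mm (distance of spray_flask from where it was at the start of the episode above 0.015 m).
It fails at once if the loop tool is moved by more than 15 mm (distance of loop_tool from where it was at the start of the episode above 0.015 m).
It fails at once if the clay lump is moved by more than 15 mm (distance of clay_lump from where it was at the start of the episode above 0.015 m).
It also fails if it takes over 61 s, if anything falls off the work surface, if the arm or the gripper's body presses on something with over 40 N, if the wrist force passes 120 N, or if a joint passes its speed limit or range.

## Robot

A 7-joint arm with a two-finger parallel gripper is mounted at the origin on the work surface; the furniture and walls round the work are solid. World frame = base frame: x ahead of the robot, y to its left, z up, the work surface at z = 0. Lengths are in m, angles in degrees, forces in N, time in s.
With the tool pointing down it reaches from about 0.35 to 0.9 m from the base axis. Payload 7.2 kg.
Tool frame: the origin (TCP) lies on the centre line of the jaws, within the pads' length; the fingertips stand 8 mm ahead of it and the grasp point (between the pads) lies 11 mm behind it (env.tip_reach is the distance from the TCP to the fingertips, in m); z points along the fingers, y is the line along which they close (so a half turn about z gives the same grasp; the last joint's range is limited). The gripper opens to 85 mm and grips with 20 to 120 N. Pads are 22 mm wide; open, the fingers measure 114 mm over their backs; the gripper's body (76 mm by 85 mm) begins 54 mm behind the grasp point. The pads swing forward as they close: fully open they stand 13 mm farther back than shut.
Start: joints at [72.582, 23.554, -0.728, 91.456, 0.321, 64.991, -4.71], TCP at [0.146, -0.608, 0.239] pointing down, gripper open.
Joint ranges: [-169.25, 169.25], [-16.82, 113.86], [-84.01, 82.57], [7.8, 145.47], [-59.2, 239.2], [7.22, 106.19], [-163.78, 163.78]. Speed limits (degrees/s): [136.94, 136.94, 172.46, 172.46, 180, 180, 180].

## Interface

Orientations are given as [roll, pitch, yaw] about the fixed x, y, z axes, in that order (R = Rz(yaw) Ry(pitch) Rx(roll)).
In Python, from bench import env, effector, vision, order gives the robot as it stands. Calls block until the motion is done:
- env.move_to(position, orientation): joint-space move of the TCP to a pose.
- env.move_straight(position, orientation=None, v=0.15, contact_N=None): straight line of the TCP; orientation=None keeps the orientation; v is the mean speed in m/s. With contact_N (N) it stops when the force on the tool has changed by that much, and returns True; else False.
- env.set_joints(angles): joint-space move.
- effector.ungrasp() and effector.grab(grip_force=None): open the fingers fully, or close them until they stop; grip_force is the grip in N (None keeps the last).
- env.dwell(seconds).
- env.ik(position, orientation): joint angles nearest the present ones, or None.
- env.get_obs(): the state.
- vision.grab_frame(name): name is "scene" or "top"; returns a dict with "image" (420x560x3 uint8, red, green, blue), "intrinsics" (3x3 intrinsics, pixels), "k1" (the pictures are not rectified: a ray, as slopes to the right and down, at radius r is drawn at 1 + k1 r^2 times it, then the intrinsics apply), "R" (3x3) and "t" (3): a world point X has camera coordinates R X + t. Camera axes: x right, y down, z forward; pixel columns grow to the right and rows downward; lengths in m; the calibration is good to about 2 mm. A picture is of the moment at which its call begins. There is no depth.
A pose or a line that the arm cannot do raises env.MotionError and nothing moves.
- order.hand_in(): hands the job in; it is judged then, once.
The state is a dict: "clock": time; "joint_pos": joint angles; "qvel": joint speeds; "effort": joint torques, N m; "tool_pos": TCP position; "tcp_rot": TCP orientation; "wrist_force": force on the tool from outside, world axes, zero at the start; "moment": the same for the moment, N m; "gripper_width": finger opening in m; "grasp_force": force on a finger pad.
Only numpy, scipy, OpenCV 4.12 (cv2) and the standard library are available. Lean on these libraries where they do the work, as an engineer would, in place of code of your own. Each camera call takes 0.05 s, during which the arm holds its last target. There are 200 camera calls.

## Working session

There is one attempt and no reset: what is moved stays moved. The work goes in short steps, each a Python script; the robot and the scene stay as the last script left them, time stands still between calls to the robot, and variables do not carry over. Pictures are saved under pics/ and viewed, at most 10 in all, crops included, and the job is handed in when it is done.

```bash
ls; mkdir -p pics
python3 - <<'E'
from bench import env, effector, vision, order
import cv2,pickle
fs={}
for n in("scene","top"):
    f=vision.grab_frame(n);fs[n]=f;cv2.imwrite(f"pics/{n}0.png",f["image"][:,:,::-1]);print(n,f["intrinsics"],f["k1"],f["R"],f["t"])
pickle.dump(fs,open("f0.pkl","wb"))
o=env.get_obs();print(o)
E
```

```text
pics
scene [[530.262135     0.         269.85591756]
 [  0.         530.262135   207.39756494]
 [  0.           0.           1.        ]] -0.06435225350926158 [[-9.07813611e-01 -4.19373164e-01 -7.73162117e-04]
 [-1.84144740e-01  4.00271612e-01 -8.97704490e-01]
 [ 3.76782647e-01 -8.14805981e-01 -4.40597379e-01]] [0.50386463 0.09892795 1.27629767]
top [[502.73799352   0.         271.52401478]
 [  0.         502.73799352 208.24289891]
 [  0.           0.           1.        ]] -0.07517603416822467 [[-0.01110741 -0.99982627 -0.01496849]
 [-0.98578188  0.01345889 -0.16749015]
 [ 0.16766251  0.01289528 -0.98576011]] [0.17671673 0.48099889 1.5934111 ]
{'clock': 0.1, 'joint_pos': array([72.57915796, 23.59607353, -0.72882078, 91.49839105,  0.32026299,
       64.98925133, -4.70841962]), 'qvel': array([ 0.00027379, -0.12569771, -0.19645506, -0.0681921 , -0.03733515,
        0.01296315,  0.12700687]), 'effort': array([ 3.09600829e-03, -6.01830053e+01,  6.84769806e-01, -3.00089157e+01,
        1.40677139e-02,  6.48531422e-03,  3.50575522e-05]), 'tool_pos': array([ 0.14591849, -0.6072943 ,  0.2385363 ]), 'tcp_rot': array([-1.79918469e+02,  5.01696088e-03,  1.35161353e+01]), 'wrist_force': array([ 0.45553342, -0.869266  ,  0.65493828]), 'moment': array([-0.03341228, -0.00822508,  0.00402614]), 'grasp_force': 0.0, 'gripper_width': 0.08514652658931579}
```

View pics/top0.png

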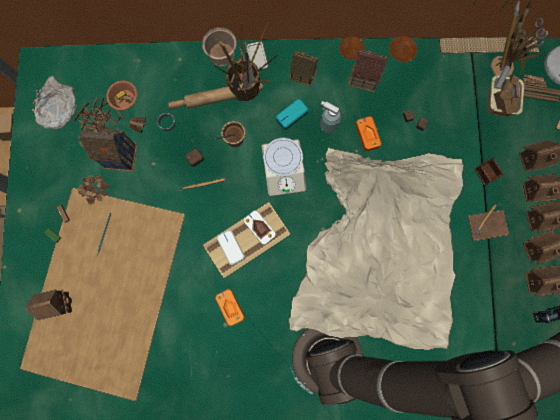

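View pics/scene0.png

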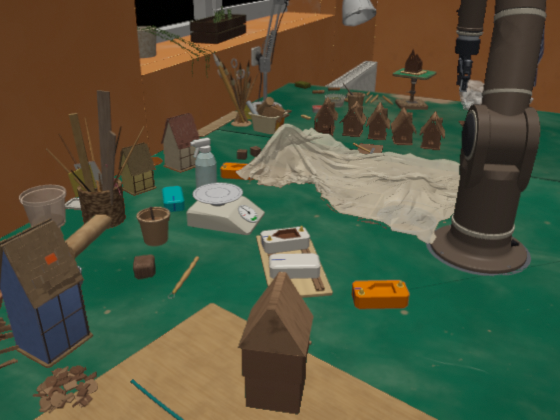

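The top view shows the plaster pair on the board: lower half with house hollow at (261,226) and plain upper half at (230,247). The scale pan is at (283,156). Look-alikes: orange lower halves at (230,307) and (369,132), and a turquoise upper half at (292,113). By colour I choose the two off-white blocks.

```bash
cat > h.py <<'E'
import cv2,numpy as np
from bench import env, effector, vision, order
def und(f,px): return cv2.undistortPoints(np.float64(px).reshape(-1,1,2),f["intrinsics"],np.array([f["k1"],0,0,0.])).reshape(-1,2)
def cast(f,px,z):
    d=np.c_[und(f,px),np.ones(len(np.reshape(px,(-1,2))))]@f["R"]; c=-f["R"].T@f["t"]
    return c+d*((z-c[2])/d[:,2])[:,None]
def proj(f,X):
    return cv2.projectPoints(np.float64(X).reshape(-1,1,3),cv2.Rodrigues(f["R"])[0],f["t"],f["intrinsics"],np.array([f["k1"],0,0,0.]))[0].reshape(-1,2)
def white(f):
    h=cv2.cvtColor(f["image"],cv2.COLOR_RGB2HSV); return ((h[...,1]<50)&(h[...,2]>165)).astype(np.uint8)
def blobs(m,f,roi,z,amin=3):
    x0,y0,x1,y1=roi; M=np.zeros_like(m);M[y0:y1,x0:x1]=m[y0:y1,x0:x1]
    out=[]
    for c in cv2.findContours(M,cv2.RETR_EXTERNAL,cv2.CHAIN_APPROX_NONE)[0]:
        if len(c)<amin: continue
        out.append(cast(f,c,z)[:,:2])
    return sorted(out,key=len,reverse=True)
def rect(P):
    (c,s,a)=cv2.minAreaRect(np.float32(P)); return np.round(c,4),np.round(s,4),round(a,1)
E
python3 - <<'E'
from h import *
import pickle
fs=pickle.load(open("f0.pkl","rb"))
t=fs["top"];s=fs["scene"]
for n,f,roi,z in(("top",t,(195,195,295,280),.049),("scene",s,(250,220,335,290),.049)):
    for P in blobs(white(f),f,roi,z,15): print(n,len(P),rect(P))
    h=cv2.cvtColor(f["image"],cv2.COLOR_RGB2HSV)
    b=((h[...,0]>100)&(h[...,0]<135)&(h[...,1]>60)).astype(np.uint8)
    for P in blobs(b,f,roi,z,1): print(" blue",len(P),P.mean(0).round(4))
print(proj(t,[[.4,.1,0],[.4,0,.08]]).round())
a=cv2.resize(t["image"][200:280,200:295],None,fx=5,fy=5,interpolation=cv2.INTER_CUBIC)
b=cv2.resize(t["image"][135:195,258:310],None,fx=5,fy=5,interpolation=cv2.INTER_CUBIC)
c=np.zeros((400,475+260,3),np.uint8);c[:,:475]=a;c[:300,475:]=b
cv2.imwrite("pics/crop1.png",c[:,:,::-1])
E
```

```text
top 82 (array([0.4215, 0.2112]), array([0.1075, 0.0568]), 38.9)
top 81 (array([0.3589, 0.3055]), array([0.1052, 0.0516]), 26.7)
 blue 14 [0.3886 0.319 ]
 blue 6 [0.4591 0.2405]
scene 148 (array([0.4191, 0.2119]), array([0.1065, 0.0553]), 39.2)
scene 115 (array([0.3551, 0.3076]), array([0.1042, 0.0569]), 24.8)
scene 16 (array([0.5065, 0.2073]), array([0.0097, 0.0306]), 26.7)
[[293. 235.]
 [326. 232.]]
```

View pics/crop1.png

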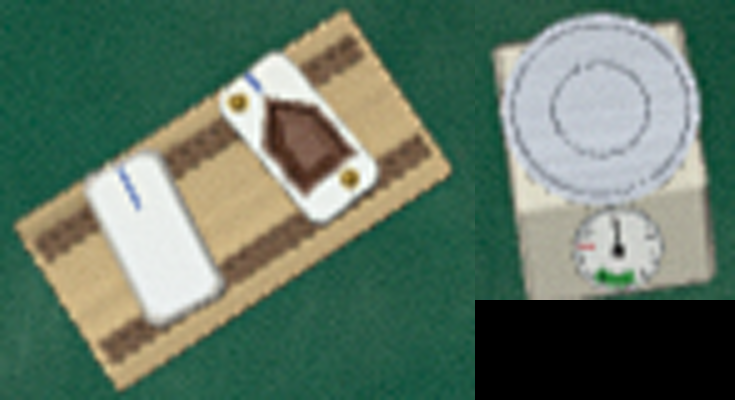

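The crop confirms the choice: the lower half has its hollow, dowels and blue line at the upper-left end, and the upper half is plain with its blue line also at the far end. Both sizes come out near 107x56 mm.

Run:
```python
from h import *
import pickle
fs=pickle.load(open("f0.pkl","rb"))
for n,roi in(("top",(255,130,310,185)),("scene",(185,180,250,215))):
    f=fs[n];h=cv2.cvtColor(f["image"],cv2.COLOR_RGB2HSV)
    m=((h[...,0]>95)&(h[...,0]<130)&(h[...,1]>10)&(h[...,2]>120)).astype(np.uint8)
    m=cv2.morphologyEx(m,cv2.MORPH_CLOSE,np.ones((3,3)))
    for P in blobs(m,f,roi,.08,20)[:1]: print(n,len(P),cv2.minEnclosingCircle(np.float32(P)),cv2.fitEllipse(np.float32(P)))
L=[.4203,.2115]; yaw=39.0
env.move_to([*L,.25],[180,0,yaw]); 
effector.ungrasp()
env.move_straight([*L,.030],v=.1,contact_N=8) and print("contact!")
print(env.get_obs()["tool_pos"])
effector.grab(60)
o=env.get_obs();print(o["gripper_width"],o["grasp_force"],o["wrist_force"])
env.move_straight([*L,.20],v=.12)
o=env.get_obs();print(o["clock"],o["gripper_width"],o["tool_pos"],o["tcp_rot"],o["wrist_force"])
for n in("top","scene"):
    f=vision.grab_frame(n);cv2.imwrite(f"pics/{n}1.png",f["image"][:,:,::-1]);fs[n+"1"]=f
pickle.dump(fs,open("f1.pkl","wb"))
```

```text
top 106 ((0.646207869052887, 0.13194334506988525), 0.06295035779476166) ((0.6461265087127686, 0.13217516243457794), (0.12231174856424332, 0.12310023605823517), 95.18812561035156)
[0.42055116 0.21154264 0.03031979]
0.05476278234022021 63.371912240982056 [-0.74947107 -0.57866828  7.12990542]
7.6583 0.05500608909965395 [0.41992219 0.21128223 0.19935096] [-1.79970293e+02  6.56309186e-02  3.90055722e+01] [ 0.54490417 -0.49594067 -2.54308367]
```

Run:
```python
from h import *
P=[.646,.132]; yaw=12.
env.move_to([*P,.20],[180,0,yaw])
env.move_straight([*P,.108],v=.12)
print(env.move_straight([*P,.086],v=.015,contact_N=2.2))
o=env.get_obs();print(o["clock"],o["tool_pos"],o["tcp_rot"],o["wrist_force"])
effector.ungrasp()
env.move_straight([*P,.25],v=.15)
env.move_to([.357,.3065,.25],[180,0,25.7])
o=env.get_obs();print(o["clock"])
a=[]
for n in("top","scene"):
    f=vision.grab_frame(n);a.append(f)
import pickle;pickle.dump(a,open("f2.pkl","wb"))
th=np.linspace(0,2*np.pi,60)
for n,f in zip("ts",a):
    c=proj(f,np.c_[.646+.064*np.cos(th),.132+.064*np.sin(th),0*th+.0774])
    u0,v0=(250,125) if n=="t" else (170,160)
    im=cv2.resize(f["image"][v0:v0+70,u0:u0+90],None,fx=6,fy=6,interpolation=cv2.INTER_CUBIC)
    for p in c: cv2.circle(im,tuple(int(q) for q in ((p-[u0,v0]+.5)*6)),1,(255,0,0),-1)
    cv2.imwrite(f"pics/c2{n}.png",im[:,:,::-1])
cv2.imwrite("pics/c2.png",np.vstack([cv2.resize(cv2.imread(f"pics/c2{n}.png"),(390,300)) for n in "ts"]))
```

```text
True
10.6667 [0.64580679 0.13192001 0.0905209 ] [-1.79993160e+02  4.35315267e-02  1.20016468e+01] [ 1.68407381  1.11710874 -0.50346661]
13.575
```

View pics/c2.png

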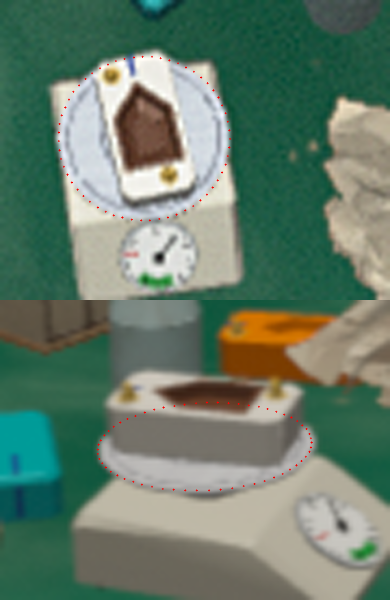

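The lower half stands flat on the pan, and the pan outline matches in both views. Now I measure its offset.

Run:
```python
from h import *
import pickle
a=pickle.load(open("f2.pkl","rb"));f0=pickle.load(open("f0.pkl","rb"))
for n,f,g,pr,ur in(("top",a[0],f0["top"],(255,130,310,180),(195,195,250,280)),("scene",a[1],f0["scene"],(185,165,250,205),(250,220,335,290))):
    h=cv2.cvtColor(f["image"],cv2.COLOR_RGB2HSV)
    m=((h[...,2]>205)&(h[...,1]<26)).astype(np.uint8) 
    for P in blobs(m,f,pr,.1094,20)[:2]: print(n,len(P),rect(P))
    b=((h[...,0]>15)&(h[...,0]<30)&(h[...,1]>110)).astype(np.uint8)
    for P in blobs(b,f,pr,.1174,1): print(" brass",len(P),P.mean(0).round(4))
    if n=="top":
        x=f["image"][130:180,270:302]; print(h[145,268],h[160,275],h[145,286:300].tolist())
```

```text
top 229 (array([0.6373, 0.1329]), array([0.1228, 0.1222]), 10.9)
 brass 8 [0.6068 0.1148]
 brass 7 [0.683  0.1555]
[107  18 233] [113   7 154] [[26, 7, 240], [23, 8, 241], [30, 9, 239], [27, 10, 240], [105, 5, 199], [104, 20, 216], [104, 20, 220], [107, 18, 223], [106, 16, 213], [108, 22, 197], [106, 21, 211], [104, 15, 220], [30, 2, 216], [17, 26, 154]]
 brass 48 [0.652  0.0456]
 brass 13 [0.6041 0.1167]
 brass 12 [0.6514 0.0966]
 brass 7 [0.6772 0.1646]
 brass 6 [0.7506 0.0943]
 brass 2 [0.5847 0.103 ]
 brass 1 [0.6194 0.1117]
 brass 1 [0.6285 0.0158]
 brass 1 [0.6335 0.018 ]
```

```bash
cat >> h.py <<'E'
def fracwhite(f,roi,z):
    "top-face outline: warm white (pan is bluish)"
    h=cv2.cvtColor(f["image"],cv2.COLOR_RGB2HSV)
    m=((h[...,0]<60)&(h[...,1]<40)&(h[...,2]>200)).astype(np.uint8)
    return blobs(m,f,roi,z,15)
E
python3 - <<'E'
from h import *
import pickle
a=pickle.load(open("f2.pkl","rb"))
for P in fracwhite(a[0],(270,133,304,176),.1094)[:3]: print(len(P),rect(P))
U=[.357,.3065];yaw=25.5
env.move_straight([*U,.034],[180,0,yaw],v=.1,contact_N=8) and print("contact!")
effector.grab(70)
o=env.get_obs();print(o["gripper_width"],o["grasp_force"],o["tool_pos"])
env.move_straight([*U,.25],v=.14)
env.move_to([.6457,.1317,.25],[180,0,12.])
env.move_straight([.6457,.1317,.165],v=.1)
o=env.get_obs();print(o["clock"],o["gripper_width"],o["tool_pos"],o["tcp_rot"],o["wrist_force"])
a=[vision.grab_frame(n) for n in("top","scene")]
pickle.dump(a,open("f3.pkl","wb"))
im=[cv2.resize(a[0]["image"][120:190,245:335],(540,420),interpolation=cv2.INTER_CUBIC)[:300],cv2.resize(a[1]["image"][150:200,175:265],(540,300),interpolation=cv2.INTER_CUBIC)]
cv2.imwrite("pics/c3.png",np.vstack(im)[:,:,::-1])
E
```

```text
105 (array([0.6466, 0.1311]), array([0.1057, 0.0546]), 12.2)
26 (array([0.5936, 0.0774]), array([0.0181, 0.0368]), 54.2)
0.054894675215324484 73.64475131034851 [0.35718962 0.30655541 0.03458171]
20.3417 0.05491891965561572 [0.6461452  0.13196811 0.16577278] [-1.79989947e+02 -7.03776126e-02  1.19996296e+01] [-0.14599415 -0.34252363 -1.76317081]
```

View pics/c3.png

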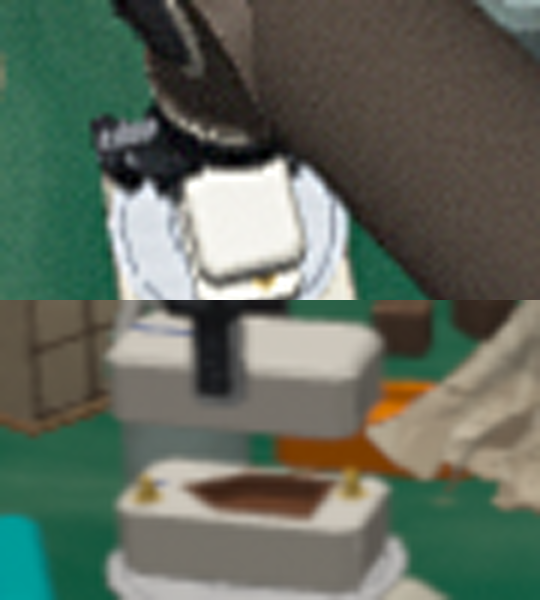

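The upper half is held about 38 mm above the dowels with its blue mark on the same (far) end as the lower half's, and the fingertips are clear of its seam. Now I compare the end edges in the scene view along the near face plane.

Run:
```python
from h import *
import pickle
a=pickle.load(open("f3.pkl","rb"));f=a[1]
for r in(167,168,190,191):
    print(r); 
    for u0 in(188,232): print(" ",u0,[tuple(int(q) for q in p) for p in f["image"][r,u0:u0+14]])
# where given geometry expects the near-face ends
th=np.radians(12);R=np.array([[np.cos(th),-np.sin(th)],[np.sin(th),np.cos(th)]])
for z in(.164,.0935):
    print(z,proj(f,[[*(np.array([.6459,.1317])+R@[s,.028]),z] for s in(-.054,.054)]).round(2))
```

```text
167
  188 [(90, 75, 56), (94, 77, 55), (100, 81, 56), (105, 83, 58), (93, 78, 57), (93, 86, 74), (106, 102, 94), (114, 109, 102), (118, 114, 106), (118, 114, 106), (118, 113, 106), (119, 114, 106), (118, 113, 106), (118, 113, 106)]
  232 [(115, 110, 101), (112, 109, 101), (96, 93, 85), (87, 84, 77), (101, 89, 78), (140, 96, 66), (182, 104, 34), (196, 107, 0), (192, 103, 0), (186, 101, 0), (180, 107, 47), (165, 125, 93), (162, 144, 119), (166, 151, 129)]
168
  188 [(108, 87, 61), (92, 73, 50), (79, 64, 43), (79, 66, 45), (72, 79, 58), (81, 93, 79), (103, 102, 93), (113, 109, 102), (118, 113, 106), (118, 113, 106), (119, 114, 107), (119, 114, 107), (118, 113, 106), (118, 113, 106)]
  232 [(114, 110, 101), (112, 108, 100), (96, 92, 86), (93, 86, 77), (134, 95, 68), (187, 109, 37), (208, 116, 0), (211, 119, 0), (207, 118, 16), (202, 122, 52), (184, 138, 102), (167, 147, 123), (166, 151, 128), (163, 148, 126)]
190
  188 [(23, 90, 64), (24, 89, 64), (22, 89, 63), (21, 88, 63), (23, 88, 63), (27, 89, 64), (57, 93, 75), (89, 97, 87), (108, 105, 97), (116, 112, 103), (117, 113, 105), (117, 113, 105), (117, 113, 105), (117, 113, 105)]
  232 [(114, 109, 102), (115, 111, 103), (120, 115, 108), (107, 103, 96), (93, 89, 83), (92, 88, 81), (98, 94, 88), (134, 132, 128), (167, 167, 163), (138, 148, 139), (73, 109, 88), (44, 98, 72), (41, 96, 70), (41, 98, 71)]
191
  188 [(26, 90, 65), (24, 89, 63), (24, 89, 63), (23, 89, 63), (25, 89, 64), (51, 97, 76), (88, 113, 100), (104, 111, 103), (109, 107, 99), (116, 112, 104), (117, 113, 104), (117, 114, 105), (117, 114, 105), (117, 113, 105)]
  232 [(115, 111, 103), (114, 110, 103), (119, 115, 108), (107, 102, 95), (93, 89, 83), (93, 89, 83), (103, 100, 95), (146, 143, 140), (174, 173, 171), (158, 164, 158), (103, 127, 113), (48, 99, 74), (38, 96, 69), (37, 96, 69)]
0.164 [[232.74 167.9 ]
 [191.36 164.41]]
0.0935 [[233.61 193.92]
 [193.14 190.07]]
```

Run:
```python
from h import *
import pickle
P=[.6457,.1318]
def st(): 
    o=env.get_obs();print(round(o["clock"],2),o["tool_pos"].round(4),o["wrist_force"].round(2),o["moment"].round(2),round(o["gripper_width"],4))
env.move_straight([*P,.142],v=.05);env.dwell(.3);st()
print(env.move_straight([*P,.130],v=.015,contact_N=3));st()
a=[vision.grab_frame(n) for n in("top","scene")]
pickle.dump(a,open("f4.pkl","wb"))
im=[cv2.resize(a[1]["image"][150:200,175:265],(540,300),interpolation=cv2.INTER_CUBIC)]
cv2.imwrite("pics/c4.png",np.vstack(im)[:,:,::-1])
```

```text
21.35 [0.6458 0.1319 0.1423] [-0.11 -0.26 -2.58] [-0.   -0.03  0.05] 0.0544
False
22.3 [0.6458 0.1319 0.1301] [ 0.59  0.7  -2.54] [ 0.03 -0.02 -0.01] 0.0546
```

View pics/c4.png

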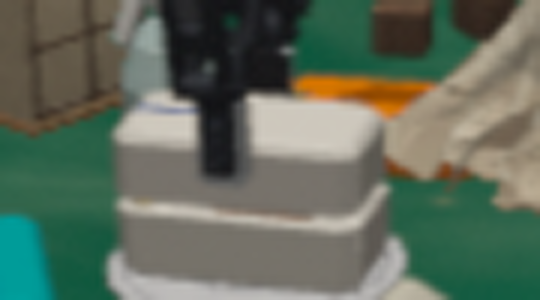

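The dowels are in the sockets with no side force and a gap of about 3 mm remains, so I press on in steps.

Run:
```python
from h import *
import pickle
P=[.6457,.1318]
def fz(): 
    F=[]
    for _ in range(6): env.dwell(.05);F.append(env.get_obs()["wrist_force"])
    o=env.get_obs();F=np.mean(F,0);print(round(o["clock"],2),o["tool_pos"].round(4),F.round(2),round(o["gripper_width"],4));return F[2]
for z in(.1265,.1235,.1205,.1185,.1170,.1155):
    env.move_straight([*P,z],v=.015,contact_N=12)
    if fz()>7.6: break
f=vision.grab_frame("scene");g=vision.grab_frame("top")
pickle.dump([g,f],open("f5.pkl","wb"))
im=[cv2.resize(f["image"][160:230,185:275],(540,420),interpolation=cv2.INTER_CUBIC),cv2.resize(g["image"][165:200,255:310],(540,340),interpolation=cv2.INTER_CUBIC)[:180]]
cv2.imwrite("pics/c5.png",np.vstack(im)[:600,:,::-1])
```

```text
23.08 [0.6457 0.1318 0.1265] [-0.29 -0.08 -1.7 ] 0.0548
23.73 [0.6459 0.1319 0.1237] [-0.09 -0.04  1.1 ] 0.0545
24.38 [0.6459 0.1319 0.1207] [-0.51 -0.23  3.9 ] 0.0543
24.97 [0.6459 0.1319 0.1188] [-1.01 -0.17  5.62] 0.0546
25.52 [0.6458 0.1319 0.1175] [-1.03 -0.63  7.39] 0.0549
26.07 [0.6459 0.1319 0.1162] [-1.97 -0.89  8.89] 0.0543
```

View pics/c5.png

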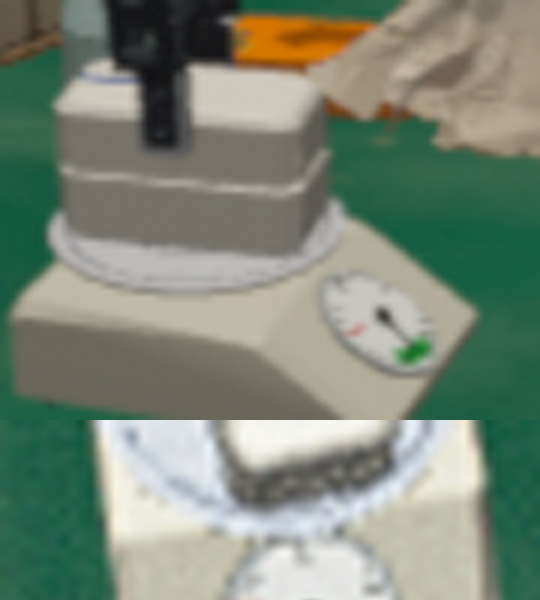

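The seam is shut, showing only the bevel line, and the pointer seems to reach the green. I check the dial in a top crop.

Run:
```python
from h import *
f=vision.grab_frame("top");s=vision.grab_frame("scene")
im=np.hstack([cv2.resize(f["image"][170:200,268:308],(400,300),interpolation=cv2.INTER_CUBIC),cv2.resize(s["image"][200:230,232:272],(400,300),interpolation=cv2.INTER_CUBIC)])
cv2.imwrite("pics/c6.png",im[:,:,::-1])
F=[]
for _ in range(20): env.dwell(.05);F.append(env.get_obs()["wrist_force"])
print(np.mean(F,0),np.std(F,0),env.get_obs()["tool_pos"],env.get_obs()["clock"])
```

```text
[-1.68024708 -0.77533011  8.50893176] [0.37585135 0.37499854 0.45985221] [0.6458575  0.13186056 0.11621714] 27.2667
```

View pics/c6.png

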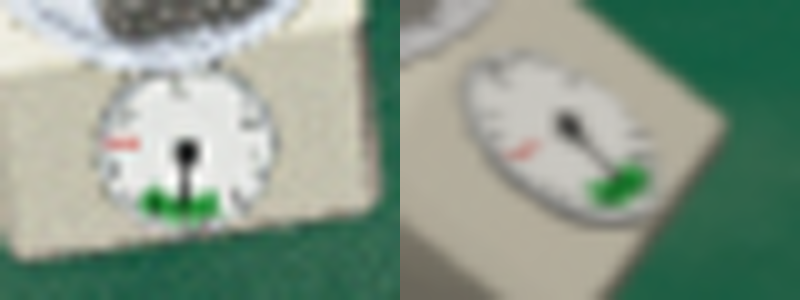

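The pointer (pivot at crop (187,152), tip at (183,207)) rests mid-green in the top view, and the scene view agrees. The force is steady, so I hand in.

```bash
python3 -c "
from bench import order
print(order.hand_in())"
```

```text
the job is handed in; nothing more can be done
None
```

I closed the mould on the scale and handed the job in at about 27 s, with the upper half still gripped, the seam shut and the pointer steady mid-green; `order.hand_in()` returned no verdict.

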